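# Unlock the turntable shelf and bring the gourd round to the front

### The job

Bring the calabash gourd round to the front of the white turntable shelf: with the fingertips, push the red spring lock pin down through its notch, and while it is held down push the shelf round past it, in whichever direction brings the gourd to the front. Keep turning the one step until the pin springs up in the next notch and the shelf is locked again, then take the hand away; never force the shelf against the pin or its end stop. Do not touch, lift or tip anything standing on the shelf or the counter.

Things in the scene. Friction and masses are not known exactly. Their poses are not given: they have to be found in the camera images.
- foot: Fixed foot of the turntable shelf: grey disc, radius 125 mm, 28 mm high, with a dark lock housing 64 mm wide, 18 mm high, reaching out to radius 195 mm under the front notch. Otherwise free space under the rim. Origin: on the counter on the shelf's turning axis. Its -x axis points to the front, where the pin is. Place and yaw differ from run to run.
- shelf (a joint): Angle of the shelf, rad, about the vertical through the foot's origin, positive counter-clockwise from above; near 0 at the start. Locked places: -1.047, 0, +1.047 (60 degrees apart, about 0.03 of play); end stops just past them at +-1.065, where the pin can still rise. White disc, 190 mm radius, underside 30 mm, top 42 mm above the counter. Turning it takes 2 to 6 N at the rim.
- notch (a point): Point of the shelf, turning with it: middle of the front notch, round the pin at the start; radius 172 mm, at the top face (42 mm up). Its x axis points to the turning axis, y along the rim. Three notches, the front one and one 60 degrees to either side, each open to the rim, 46 mm wide along the rim, 12 mm deep through the disc, in to radius 152 mm. Shut fingertips fit in and can push its side edges.
- pin (a joint): How far the red lock pin is pressed down, m: 0 fully up, 0.020 fully down. Spring: 3.5 N at the top to 8 N fully down, springs back by itself. The pin must be 15 mm or more down to let the shelf pass over it; it is then kept down by the shelf's underside until the next notch arrives.
- pin_top (a point): Middle of the top face of the red spring lock pin, 30 mm radially by 36 mm along the rim, standing in the front notch at radius 172 mm; when up its top is 45 mm above the counter (3 mm above the shelf). It moves only straight down.
- front_bay (a point): Point fixed to the foot, at the height of the shelf's top, 100 mm in front of the turning axis, in line with the pin: where the gourd has to end up.
- gourd: Calabash gourd cup, dark brown with a steel rim, 80 mm across, 90 mm high, standing loose on the shelf, 100 mm from the turning axis and about 60 degrees from the front, to the left or to the right. Origin: centre of its underside.
- canister: Grey plastic canister with a black lid, 80 mm across, 109 mm high, loose on the shelf on the other side from the gourd, likewise about 60 degrees from the front. Origin: centre of its underside.
- jar: Glass jar with a wire bail clamp lid, 92 mm across, 110 mm high, loose at the back of the shelf. Origin: centre of its underside.
- tray: Small wooden tray 200 x 130 x 22 mm, on the counter to the left. Origin: centre of its underside.
- bombilla: Chrome drinking straw (bombilla), 155 mm long, lying in the tray. Origin: under the middle of its length.
- mug: Blue mug, 80 mm across plus handle, 90 mm high, on the counter to the right. Origin: centre of its underside.
- tin: Green tin, 70 mm across, 100 mm high, on the counter to the right. Origin: centre of its underside.

How it is judged:
By the outcome, as a careful person would: the job done as asked, in the order asked, and still so for the second after the job is handed in, with the robot touching nothing.
It also fails if it takes over 42 s, if anything falls off the work surface, if the arm or the gripper's body presses on something with over 40 N, if the wrist force passes 120 N, or if a joint passes its speed limit or range.

### The arm

A 6-joint arm with a two-finger parallel gripper is mounted at the origin on the work surface. World frame = base frame: x ahead of the robot, y to its left, z up, the work surface at z = 0. Lengths are in m, angles in degrees, forces in N, time in s.
With the tool pointing down it reaches from about 0.4 to 0.825 m from the base axis. Payload 7 kg.
Tool frame: the origin (TCP) lies at the centre of the arm's flange, where the gripper is bolted on; the fingertips stand 178 mm ahead of it and the grasp point (between the pads) lies 159 mm ahead of it (ctrl.hold_point_z is the distance from the TCP to the grasp point, in m); z points along the fingers, y is the line along which they close (so a half turn about z gives the same grasp; the last joint's range is limited). The gripper opens to 88 mm and grips with 3 to 60 N. Pads are 19 mm wide; open, the fingers measure 130 mm over their backs; the gripper's body (78 mm by 193 mm) begins 47 mm behind the grasp point.
Start: joints at [82.512, 20.546, 0.682, 0, -70.136, -16.507], TCP at [0.275, 0.617, 0.405] pointing down, gripper open.
Joint ranges: [-176.03, 176.03], [-82.01, 121.73], [-58.28, 71.71], [-173.87, 95.51], [-174.79, -0.11], [-173.66, 173.66]. Speed limits (degrees/s): [136.94, 136.94, 172.46, 180, 180, 180].

### API

Orientations are given as [roll, pitch, yaw] about the fixed x, y, z axes, in that order (R = Rz(yaw) Ry(pitch) Rx(roll)).
In Python, from plant import ctrl gives the robot as it stands.
- The arm moves only by the shell command python3 -m inch 'ROWS'. ROWS is JSON, one flat list of numbers, 7 for each row, row after row: the closure, from 0 (fully open) to 1 (shut), then the shift along the tool's x, y, z in mm, then the turn, a rotation vector about the tool's x, y, z in degrees. In form: [hand, x, y, z, wx, wy, wz, hand, x, y, z, wx, wy, wz, ...]. A call has 1 to 5 rows; each row is the pose to reach, as a shift and turn from the pose commanded when the call began, along the tool's axes at that moment; what a row does not reach only later rows make up. A row lasts 1/10 s, in which the tool goes at most 50 mm and 8.59 degrees, less where a joint would pass 70% of its speed; a pose out of reach is approached as far as the arm can. A call with a gripper value outside its range is refused whole. The fingers move at their own pace and stop on an object; the grip force is fixed at half the most. Time passes only in rows, so rows that repeat a pose let the fingers close. It gives the time, the measured TCP pose, the force, the opening and the grip force at its end, in the units of the state.
- ctrl.get_obs(): the state, without advancing time (a new reading comes with each control period).
- ctrl.snapshot(name): name is "side" or "top"; returns a dict with "frame" (384x512x3 uint8, red, green, blue), "K" (3x3 intrinsics, pixels), "k1" (the pictures are not rectified: a ray, as slopes to the right and down, at radius r is drawn at 1 + k1 r^2 times it, then the intrinsics apply), "R" (3x3) and "t" (3): a world point X has camera coordinates R X + t. Camera axes: x right, y down, z forward; pixel columns grow to the right and rows downward; lengths in m; the calibration is good to about 2 mm. A picture is of the moment at which its call begins. There is no depth.
- ctrl.close_job(): hands the job in; it is judged then, once.
Trained networks look in a picture, given as the dict that the camera call returned (one of the last four; its "shot" number tells which), for a name from the list of things; names that differ only in an ending like _2 or _b are one class to them, and where a whole thing is asked for, a point or a joint stands for the part that bears it (a point fixed in the world has none). Each returns a list of dicts, best first, with "p" (0 to 1); they miss things now and then, are a little off and sometimes report something else, mostly with a low value. They report only what shows in the picture. A call takes as long as a camera call.
- ctrl.recognise(picture, thing): "location" ([x, y, z] in m, in world coordinates, good to about 4 mm: the middle of the surface that is visible of it).
- ctrl.trace(picture, thing): "pixels" (384x512 bool, what is visible of it).
- ctrl.mark_of(picture, thing): "location" ([x, y, z] in m, in world coordinates, good to about 4 mm: a listed point, or the origin of a listed thing).
The state is a dict: "clock": time; "joint_pos": joint angles; "qvel": joint speeds; "tau": joint torques, N m; "tool_pos": TCP position; "orientation": TCP orientation; "force": force on the tool from outside, world axes, zero at the start; "moment": the same for the moment, N m; "opening": finger opening in m; "gripper_force": force on a finger pad.
Only numpy, scipy, OpenCV 4.12 (cv2) and the standard library are available. Lean on these libraries where they do the work, as an engineer would, in place of code of your own. Each camera call takes 0.05 s, during which the arm holds its last target. There are 200 camera calls.

## Working session

There is one attempt and no reset: what is moved stays moved. The work goes in short steps, Python scripts to look and compute and a shell command to move; the robot and the scene stay as the last step left them, time stands still between calls to the robot, and variables do not carry over. Pictures are saved under pics/ and viewed, at most 10 in all, crops included, and the job is handed in when it is done.

```bash
mkdir -p pics
python3 - <<'E'
from plant import ctrl
import cv2,numpy as np
o=ctrl.get_obs();print(o['clock'],o['tool_pos'],o['orientation'])
fr=[]
for n in("top","side"):
    s=ctrl.snapshot(n);fr.append(s['frame'])
    print(n,-s['R'].T@s['t'])
    for th in("pin_top","notch","foot","gourd","canister","jar","front_bay","mug","tin","tray"):
        r=ctrl.mark_of(s,th)
        print(th,[(np.round(d['location'],3).tolist(),round(d['p'],2)) for d in r[:2]])
cv2.imwrite('pics/a.png',cv2.resize(np.vstack(fr)[:,:,::-1],(400,600)))
cv2.imwrite('pics/top.png',fr[0][:,:,::-1]);cv2.imwrite('pics/side.png',fr[1][:,:,::-1])
E
```

```text
0.0 [0.2744139  0.61649058 0.40371643] [ 1.79904631e+02 -7.99401257e-03 -2.40027664e+01]
top [ 0.37822641 -0.02357408  1.59588746]
pin_top [([0.45, -0.01, 0.048], 0.67)]
notch [([0.457, -0.009, 0.044], 0.63), ([0.455, -0.01, 0.046], 0.54)]
foot [([0.624, -0.049, -0.002], 0.56)]
gourd [([0.547, -0.121, 0.039], 0.98)]
canister [([0.598, 0.046, 0.042], 0.62)]
jar [([0.708, -0.071, 0.042], 0.97)]
front_bay [([0.526, -0.027, 0.04], 0.76)]
mug [([0.443, -0.483, 0.001], 0.97), ([0.557, 0.484, 0.006], 0.73)]
tin [([0.586, -0.503, -0.0], 0.94)]
tray [([0.548, 0.474, -0.003], 0.84)]
side [ 0.2765772  -1.13707546  0.74788135]
pin_top [([0.454, -0.007, 0.047], 0.55)]
notch [([0.708, -0.073, 0.04], 0.69), ([0.455, -0.013, 0.04], 0.67)]
foot [([0.624, -0.051, -0.002], 0.63)]
gourd [([0.55, -0.123, 0.042], 0.71)]
canister [([0.592, 0.043, 0.038], 0.63)]
jar [([0.709, -0.073, 0.039], 0.8)]
front_bay [([0.523, -0.026, 0.045], 0.78)]
mug [([0.45, -0.477, -0.0], 0.7)]
tin [([0.585, -0.504, -0.003], 0.75)]
tray [([0.554, 0.475, 0.001], 0.65)]
```

View pics/top.png

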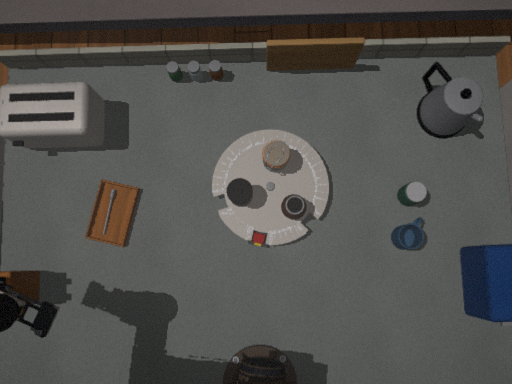

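View pics/side.png

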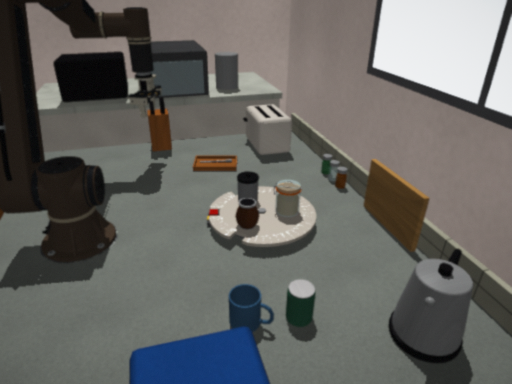

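The red pin is at about px (259,238) in the top view. The gourd, at px (293,206), is to its right, counter-clockwise from the front. The shelf therefore has to turn clockwise, so the front notch moves toward +y.

```bash
cat > h.py <<'E'
from plant import ctrl
import numpy as np
from scipy.spatial.transform import Rotation as Ro
C=np.array([.622,-.050]); PHI=166.4   # axis, front azimuth
def goal(dphi,lat,r,z,tilt,tw=0):
    """tip pose: dphi deg clockwise from front, lat mm along rim (clockwise +), r,z in mm; tool yaw extra tw"""
    a=np.radians(PHI-dphi); u=np.array([np.cos(a),np.sin(a),0]); k=np.array([0,0,1.]); c=np.array([np.sin(a),-np.cos(a),0])
    t=np.radians(tilt); Z=-np.cos(t)*k-np.sin(t)*u; Y=np.cos(t)*u-np.sin(t)*k
    tip=np.r_[C,0]+u*r/1e3+c*lat/1e3+k*z/1e3
    R=Ro.from_matrix(np.c_[np.cross(Y,Z),Y,Z])*Ro.from_euler('z',tw,degrees=True)
    return tip-.178*Z,R
def now():
    o=ctrl.get_obs(); return np.array(o['tool_pos']),Ro.from_euler('xyz',o['orientation'],degrees=True)
def delta(g,b=None):
    p,R=b or now(); d=R.inv().apply(g[0]-p)*1e3; w=(R.inv()*g[1]).as_rotvec(degrees=True)
    return np.round(np.r_[d,w],1).tolist()
def where():
    p,R=now(); tip=p+.178*R.as_matrix()[:,2]; d=tip[:2]-C
    az=np.degrees(np.arctan2(d[1],d[0]))
    return 'cw from front %.1f deg r %.1f z %.1f'%(PHI-az,np.hypot(*d)*1e3,tip[2]*1e3)
def proj(s,X):
    x=s['R']@X+s['t']; q=x[:2]/x[2]; q=q*(1+s['k1']*(q@q)); return s['K'][:2,:2]@q+s['K'][:2,2]
E
python3 - <<'E'
from h import *
import cv2
for tl in(0,8):print(delta(goal(0,0,180,200,tl)))
u=np.array([np.cos(np.radians(PHI)),np.sin(np.radians(PHI))])
for n in("top","side"):
    s=ctrl.snapshot(n);f=s['frame'].astype(int)
    m=(f[...,0]>110)&(f[...,1]<60)&(f[...,2]<60)
    pr=proj(s,np.r_[C+.172*u,.045]);ys,xs=np.nonzero(m)
    k=np.hypot(xs-pr[0],ys-pr[1])<20
    print(n,pr,xs[k].mean(),ys[k].mean(),k.sum(),xs[k].min(),xs[k].max(),ys[k].min(),ys[k].max())
    x0,y0=(int(pr[0])-60,int(pr[1])-65)
    cv2.imwrite(f'pics/c_{n}.png',cv2.resize(s['frame'][y0:y0+100,x0:x0+130,::-1],None,fx=5,fy=5))
E
```

```text
[411.5, 500.2, 26.7, 0.0, -0.0, 79.6]
[387.1, 504.6, 28.4, 6.7, 5.6, 79.5]
top [258.97966147 237.08758524] 258.22222222222223 237.73333333333332 90 253 264 233 243
side [213.22044753 210.69928027] 213.3 211.975 40 209 217 210 214
```

View pics/c_top.png

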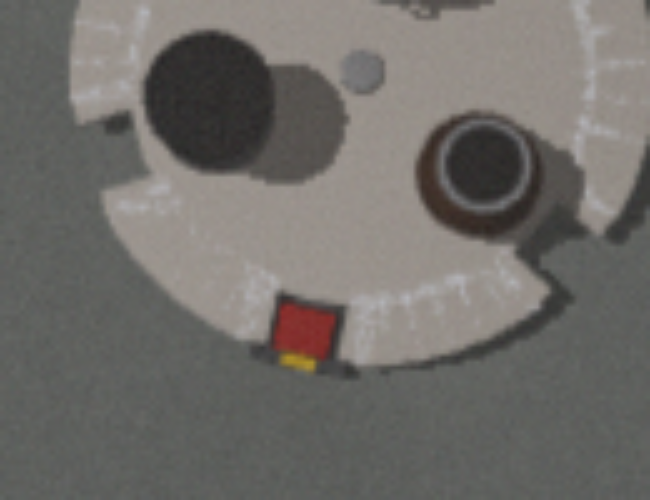

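The crop agrees with my fitted model to within about 1 px. The red pin is at crop (305,330), the shelf axis at (362,72), and the gourd is to the right of the pin. I'll move over the pin with the hand shut.

```bash
sed -i 's/^C=.*/C=np.array([.6215,-.0495]); PHI=166.3/' h.py
python3 -m inch '[1,40,50,0,0,0,8, 1,80,100,0,0,0,16, 1,115,145,0,1,1,24, 1,155,190,0,1,1,32, 1,190,230,0,2,2,40]'
python3 -c "
from h import *
print(delta(goal(0,0,180,200,8)))"
```

```text
clock: 1.7
tool_pos: [0.3408, 0.3736, 0.4049]
orientation: [-177.4, -1.1, -64.3]
force: [1.3, 0.6, 0.8]
opening: 0.0532
gripper_force: 0.0
[372.5, 90.1, 32.1, 4.8, 2.5, 39.3]
```

```bash
python3 -m inch '[1,45,11,4,0,0,8, 1,90,22,8,1,0,16, 1,135,33,12,2,1,24, 1,180,44,16,3,2,32, 1,225,55,20,4.8,2.5,39]'
python3 -c "
from h import *
print(delta(goal(0,0,180,150,8)))"
```

```text
clock: 2.2
tool_pos: [0.3906, 0.1475, 0.3872]
orientation: [-172.0, 0.0, -103.4]
force: [0.5, -0.2, 0.6]
opening: 0.013
gripper_force: 0.0
[137.1, -56.2, 69.4, -0.0, 0.1, 0.3]
```

```bash
python3 -m inch '[1,45,-18,23,0,0,0, 1,90,-36,46,0,0,0, 1,137,-56,69,0,0,0, 1,137,-56,69,0,0,0, 1,137,-56,69,0,0,0]'
python3 - <<'E'
from h import *
import cv2
print(where(),delta(goal(0,0,180,65,8)))
s=ctrl.snapshot("side");x,y=proj(s,np.r_[C,.1]).astype(int)
cv2.imwrite('pics/s2.png',cv2.resize(s['frame'][y-90:y+60,x-110:x+90,::-1],None,fx=4,fy=4))
E
```

```text
clock: 2.7
tool_pos: [0.4227, -0.001, 0.3256]
orientation: [-172.1, -0.1, -103.3]
force: [0.4, 0.5, 0.3]
opening: 0.0005
gripper_force: 0.0
cw from front -0.1 deg r 180.3 z 149.3 [-0.2, 11.7, 83.6, 0.1, -0.1, 0.4]
```

View pics/s2.png

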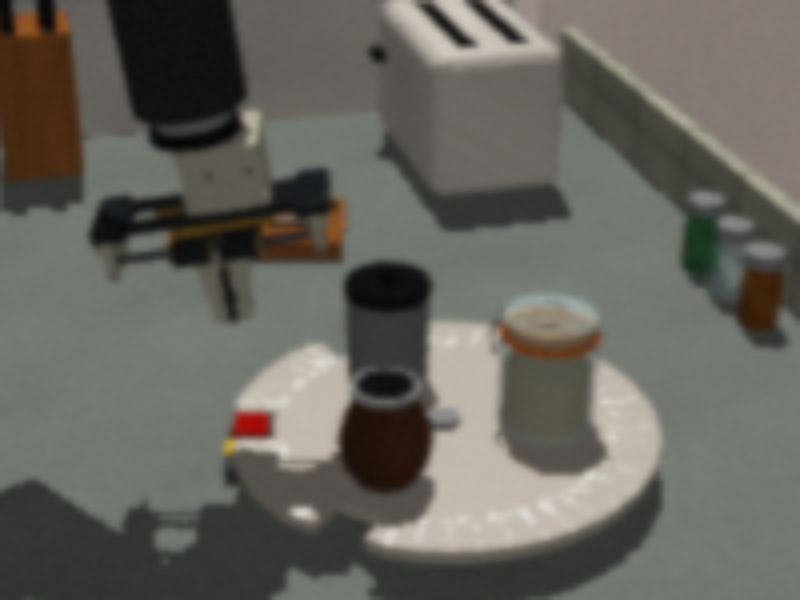

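The fingers stand above the pin (crop 250,425). The inner gripper arm is just short of the canister, so I'll lean 4 degrees further out and descend.

```bash
python3 -c "
from h import *
print(delta(goal(0,1,180,70,12)))"
```

```text
[-0.1, 23.6, 79.7, 4.1, -0.0, 0.5]
```

```bash
python3 -m inch '[1,0,6,20,1,0,0, 1,0,12,40,2,0,0, 1,0,18,60,3,0,0, 1,0,24,80,4,0,0.5, 1,0,24,80,4,0,0.5]'
python3 - <<'E'
from h import *
import cv2
print(where(),delta(goal(0,1,180,50,12)),delta(goal(0,2,181,27,12)))
s=ctrl.snapshot("side");x,y=proj(s,np.r_[.46,0,.08]).astype(int)
cv2.imwrite('pics/s3.png',cv2.resize(s['frame'][y-50:y+40,x-50:x+70,::-1],None,fx=6,fy=6))
E
```

```text
clock: 3.25
tool_pos: [0.4091, 0.004, 0.2423]
orientation: [-168.2, -0.1, -103.5]
force: [-0.3, -0.2, -1.2]
opening: 0.0003
gripper_force: 0.0
cw from front 0.4 deg r 182.7 z 68.1 [0.7, 1.7, 18.2, 0.2, -0.1, 0.2] [-0.4, 7.4, 40.5, 0.2, -0.1, 0.2]
```

View pics/s3.png

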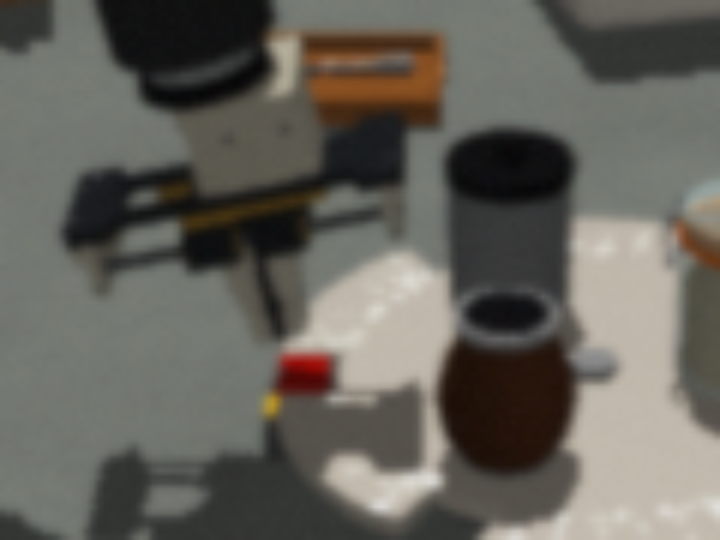

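The fingertips, at crop (278,338), look slightly outward of the pin (306,372). I'll check that by projection before descending.

Run:
```python
from h import *
s=ctrl.snapshot("side");x,y=proj(s,np.r_[.46,0,.08]).astype(int)
o=np.array([x-50,y-50])
p,R=now();tip=p+.178*R.as_matrix()[:,2]
u=np.array([np.cos(np.radians(PHI)),np.sin(np.radians(PHI)),0])
for n,X in(("tip",tip),("tip inner",tip-.0*u),("pin",np.r_[C,.045]+.172*u),("pin in",np.r_[C,.045]+.157*u),("pin out",np.r_[C,.045]+.187*u)):
    print(n,(proj(s,X)-o)*6)
```

```text
tip [283.8743411  324.46151863]
tip inner [283.8743411  324.46151863]
pin [300.35822218 363.61259509]
pin in [325.83301778 363.28761535]
pin out [274.87112082 363.93698422]
```

```bash
python3 -m inch '[1,0,-1,9,0,0,0, 1,0.5,-1,18,0,0,0, 1,0.5,-1,18,0,0,0]'
python3 - <<'E'
from h import *
print(where(),delta(goal(0,1,178,40,12)),delta(goal(0,1,178,29,12)))
E
```

```text
clock: 3.65
tool_pos: [0.4159, 0.0026, 0.2272]
orientation: [-168.0, 0.0, -103.6]
force: [0.0, -0.3, -0.1]
opening: 0.0005
gripper_force: 0.0
cw from front 0.7 deg r 175.1 z 53.1 [1.0, 5.5, 12.2, 0.0, 0.1, 0.1] [1.0, 7.8, 23.0, 0.0, 0.1, 0.1]
```

```bash
python3 -m inch '[1,1,3,6,0,0,0, 1,1,6,12,0,0,0, 1,1,6,12,0,0,0]'
python3 -c "
from h import *
print(where())"
python3 -m inch '[1,0,1,5,0,0,0, 1,0,2,10,0,0,0, 1,0,2,10,0,0,0, 1,0,2,10,0,0,0]'
python3 -c "
from h import *
print(where(),delta(goal(0,1,178,29,12)))"
```

```text
clock: 3.95
tool_pos: [0.4172, 0.0014, 0.2184]
orientation: [-168.6, 0.2, -103.5]
force: [0.4, -0.3, 4.0]
opening: 0.0005
gripper_force: 1.9
cw from front 0.5 deg r 175.2 z 44.0
clock: 4.35
tool_pos: [0.4199, 0.0004, 0.2108]
orientation: [-169.0, 0.2, -103.5]
force: [-3.5, 1.5, 5.7]
opening: 0.0004
gripper_force: 2.8
cw from front 0.5 deg r 173.7 z 36.1 [-0.3, 8.6, 6.2, 1.0, 0.2, 0.1]
```

```bash
python3 -m inch '[1,0,5,2,0,0,0, 1,0,8,3,0,0,0, 1,0,8,3,0,0,0]'
python3 -c "
from h import *
print(where(),delta(goal(0,1,179,28,12)))"
python3 -m inch '[1,0,0,2,0,0,0, 1,0,0,4,0,0,0, 1,0,0,4,0,0,0, 1,0,0,4,0,0,0]'
python3 -c "
from h import *
print(where(),delta(goal(0,1,179,28,12)))"
```

```text
clock: 4.65
tool_pos: [0.4172, 0.002, 0.2102]
orientation: [-169.2, 0.4, -103.5]
force: [0.4, -0.6, 5.9]
opening: 0.0007
gripper_force: 2.4
cw from front 0.9 deg r 177.4 z 35.3 [0.7, 6.8, 6.9, 1.2, 0.4, 0.1]
clock: 5.05
tool_pos: [0.4184, 0.0014, 0.2068]
orientation: [-169.4, 0.3, -103.5]
force: [-3.4, 3.8, 7.4]
opening: 0.0005
gripper_force: 3.3
cw from front 0.8 deg r 176.6 z 31.8 [0.3, 7.4, 3.3, 1.4, 0.4, 0.1]
```

```bash
python3 -m inch '[1,-1,3,2,0,0,0, 1,-3,4,4,0,0,0, 1,-3,4,4,0,0,0]'
python3 -c "
from h import *
print(where())"
python3 -m inch '[1,-2,0,0,0,0,0, 1,-4,0,0,0,0,0, 1,-4,0,0,0,0,0]'
python3 -c "
from h import *
print(where())"
```

```text
clock: 5.35
tool_pos: [0.4179, 0.004, 0.2039]
orientation: [-169.7, 0.3, -103.5]
force: [-0.9, -3.1, 6.8]
opening: 0.0006
gripper_force: 3.5
cw from front 1.5 deg r 178.8 z 28.7
clock: 5.65
tool_pos: [0.4184, 0.0075, 0.2038]
orientation: [-169.8, 0.2, -103.6]
force: [-1.9, -4.1, 8.2]
opening: 0.0007
gripper_force: 3.6
cw from front 2.6 deg r 179.4 z 28.6
```

```bash
python3 - <<'E'
from h import *
g=goal(0,13,178,28,11)
for k in range(1,6):print(delta(goal(1.2*k,13,178,28,11),g))
E
python3 -m inch '[1,-3,0,0,0,0,0, 1,-5,0,0,0,0,0, 1,-5,0,0,0,0,0]'
python3 -c "
from h import *
print(where())"
```

```text
[-4.4, -0.3, 0.1, 0.0, 0.2, 1.2]
[-8.9, -0.7, 0.1, -0.0, 0.5, 2.4]
[-13.3, -1.2, 0.2, 0.0, 0.7, 3.5]
[-17.7, -1.8, 0.3, 0.0, 0.9, 4.7]
[-22.1, -2.5, 0.5, 0.0, 1.1, 5.9]
clock: 5.95
tool_pos: [0.4194, 0.0122, 0.2037]
orientation: [-169.8, 0.2, -103.6]
force: [-3.0, -4.4, 6.8]
opening: 0.0003
gripper_force: 3.6
cw from front 4.1 deg r 179.8 z 28.5
```

```bash
python3 -m inch '[1,-4.4,-0.3,0.1,0,0.2,1.2, 1,-8.9,-0.7,0.1,0,0.5,2.4, 1,-8.9,-0.7,0.1,0,0.5,2.4]'
python3 - <<'E'
from h import *
print(where())
import cv2
s=ctrl.snapshot("side");x,y=proj(s,np.r_[.46,0,.08]).astype(int)
cv2.imwrite('pics/s4.png',cv2.resize(s['frame'][y-50:y+60,x-50:x+90,::-1],None,fx=5,fy=5))
E
```

```text
clock: 6.25
tool_pos: [0.422, 0.0206, 0.2037]
orientation: [-169.8, 0.1, -106.1]
force: [-2.4, -3.8, 7.1]
opening: 0.0002
gripper_force: 3.6
cw from front 6.3 deg r 180.0 z 28.5
```

View pics/s4.png

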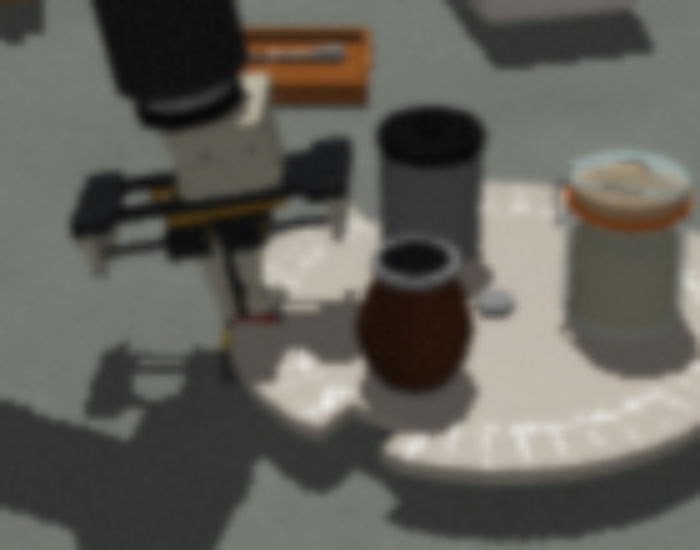

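The red pin is mostly sunk at crop (255,320), the fingers are in the notch and the canister is clear. I'll keep pushing.

```bash
python3 -m inch '[1,-4.4,-0.3,0.1,0,0.2,1.2, 1,-4.4,-0.3,0.1,0,0.2,1.2]'
python3 - <<'E'
from h import *
print(where())
for n in ("top","side"):
    s=ctrl.snapshot(n)
    for t in("notch","gourd","canister","jar"):
        for d in ctrl.mark_of(s,t)[:2]:
            v=np.array(d['location'])[:2]-C; print(n,t,round(d['p'],2),round(PHI-np.degrees(np.arctan2(v[1],v[0]))%360,1),np.round(np.hypot(*v),3))
E
```

```text
clock: 6.5
tool_pos: [0.4235, 0.0247, 0.2036]
orientation: [-169.8, 0.1, -107.3]
force: [-3.7, -3.9, 7.5]
opening: 0.0004
gripper_force: 3.6
cw from front 7.5 deg r 180.0 z 28.4
top notch 0.73 3.7 0.168
top gourd 0.82 -50.4 0.103
top canister 0.71 66.3 0.099
top jar 0.95 -175.2 0.089
side notch 0.84 3.3 0.171
side gourd 0.62 -54.1 0.105
side canister 0.85 65.4 0.096
side jar 0.94 -174.6 0.089
```

The networks put the shelf about 3.5° round, so its edge now covers the pin. I'll ease the downward push while continuing to turn.

```bash
python3 -m inch '[1,-4.4,-0.3,-2,0,0.2,1.2, 1,-8.9,-0.7,-4,0,0.5,2.4, 1,-13.3,-1.2,-6,0,0.7,3.5, 1,-13.3,-1.2,-6,0,0.7,3.5]'
python3 -c "
from h import *
print(where())"
python3 -m inch '[1,-4.4,-0.3,0.1,0,0.2,1.2, 1,-8.9,-0.7,0.1,0,0.5,2.4, 1,-13.3,-1.2,0.2,0,0.7,3.5]'
python3 -c "
from h import *
print(where())"
```

```text
clock: 7.4
tool_pos: [0.4271, 0.0372, 0.2092]
orientation: [-169.9, -0.0, -110.9]
force: [-3.2, -4.5, -1.2]
opening: 0.0005
gripper_force: 2.7
cw from front 10.9 deg r 181.7 z 34.0
clock: 7.7
tool_pos: [0.4328, 0.049, 0.2092]
orientation: [-169.9, -0.1, -114.4]
force: [-4.3, -3.3, -0.5]
opening: 0.0005
gripper_force: 2.7
cw from front 14.3 deg r 181.6 z 34.0
```

```bash
python3 -m inch '[1,-4.4,-0.8,1,0,0.2,1.2, 1,-8.9,-1.7,2,0,0.5,2.4, 1,-13.3,-2.2,2,0,0.7,3.5, 1,-17.7,-2.8,2,0,0.9,4.7, 1,-22.1,-3.5,2,0,1.1,5.9]'
python3 -c "
from h import *
print(where())"
python3 -m inch '[1,-4.4,-0.3,0.1,0,0.2,1.2, 1,-8.9,-0.7,0.1,0,0.5,2.4, 1,-13.3,-1.2,0.2,0,0.7,3.5, 1,-17.7,-1.8,0.3,0,0.9,4.7, 1,-22.1,-2.5,0.5,0,1.1,5.9]'
python3 - <<'E'
from h import *
print(where())
s=ctrl.snapshot("top")
for t in("notch","gourd","canister","jar"):
        for d in ctrl.mark_of(s,t)[:2]:
            v=np.array(d['location'])[:2]-C; print(t,round(d['p'],2),round(PHI-np.degrees(np.arctan2(v[1],v[0]))%360,1),np.round(np.hypot(*v),3))
E
```

```text
clock: 8.2
tool_pos: [0.4456, 0.0676, 0.208]
orientation: [-169.8, -0.1, -120.4]
force: [-2.0, -5.8, -1.7]
opening: 0.0003
gripper_force: 2.9
cw from front 20.4 deg r 180.0 z 32.8
clock: 8.7
tool_pos: [0.459, 0.0853, 0.208]
orientation: [-169.8, -0.1, -126.4]
force: [-4.0, -4.5, -0.6]
opening: 0.0005
gripper_force: 2.8
cw from front 26.4 deg r 179.8 z 32.8
notch 0.74 23.7 0.168
gourd 0.6 -33.1 0.105
jar 0.88 -156.4 0.089
```

```bash
python3 -m inch '[1,-4.4,-0.3,0.1,0,0.2,1.2, 1,-8.9,-0.7,0.1,0,0.5,2.4, 1,-13.3,-1.2,0.2,0,0.7,3.5, 1,-17.7,-1.8,0.3,0,0.9,4.7, 1,-22.1,-2.5,0.5,0,1.1,5.9]'
python3 -m inch '[1,-4.4,-0.3,0.1,0,0.2,1.2, 1,-8.9,-0.7,0.1,0,0.5,2.4, 1,-13.3,-1.2,0.2,0,0.7,3.5, 1,-17.7,-1.8,0.3,0,0.9,4.7, 1,-22.1,-2.5,0.5,0,1.1,5.9]'
python3 -c "
from h import *
print(where())"
python3 -m inch '[1,-4.4,-0.3,0.1,0,0.2,1.2, 1,-8.9,-0.7,0.1,0,0.5,2.4, 1,-13.3,-1.2,0.2,0,0.7,3.5, 1,-17.7,-1.8,0.3,0,0.9,4.7, 1,-22.1,-2.5,0.5,0,1.1,5.9]'
python3 -m inch '[1,-4.4,-0.3,0.1,0,0.2,1.2, 1,-8.9,-0.7,0.1,0,0.5,2.4, 1,-13.3,-1.2,0.2,0,0.7,3.5, 1,-17.7,-1.8,0.3,0,0.9,4.7, 1,-22.1,-2.5,0.5,0,1.1,5.9]'
python3 - <<'E'
from h import *
print(where())
for n in ("top","side"):
    s=ctrl.snapshot(n)
    for t in("notch","gourd","canister","jar"):
        for d in ctrl.mark_of(s,t)[:2]:
            v=np.array(d['location'])[:2]-C; print(n,t,round(d['p'],2),round(PHI-np.degrees(np.arctan2(v[1],v[0]))%360,1),np.round(np.hypot(*v),3))
E
```

```text
clock: 9.45
tool_pos: [0.4745, 0.1021, 0.2083]
orientation: [-169.8, -0.1, -132.4]
force: [-3.8, -4.9, -2.4]
opening: 0.0001
gripper_force: 2.9
clock: 9.95
tool_pos: [0.4913, 0.1167, 0.2083]
orientation: [-169.8, -0.1, -138.4]
force: [-4.4, -4.9, -2.1]
opening: 0.0004
gripper_force: 2.9
cw from front 38.7 deg r 179.7 z 33.1
clock: 10.45
tool_pos: [0.5095, 0.1295, 0.2083]
orientation: [-169.8, -0.2, -144.4]
force: [-5.0, -5.0, -2.4]
opening: 0.0003
gripper_force: 3.0
clock: 10.95
tool_pos: [0.529, 0.1403, 0.2082]
orientation: [-169.8, -0.2, -150.4]
force: [-4.1, -5.1, -1.0]
opening: 0.0003
gripper_force: 3.0
cw from front 50.8 deg r 179.6 z 33.0
top notch 0.74 -81.4 0.467
top notch 0.65 47.7 0.171
top gourd 0.84 -11.4 0.106
top canister 0.95 110.2 0.098
top jar 0.66 -131.2 0.093
top jar 0.61 -0.8 0.097
side notch 0.91 46.8 0.17
side gourd 0.91 -11.7 0.104
side gourd 0.58 46.4 0.169
side jar 0.73 -132.9 0.093
```

```bash
python3 -m inch '[1,-4.4,-0.3,0.1,0,0.2,1.2, 1,-8.9,-0.7,0.1,0,0.5,2.4, 1,-13.3,-1.2,0.2,0,0.7,3.5, 1,-17.7,-1.8,0.3,0,0.9,4.7, 1,-22.1,-2.5,0.5,0,1.1,5.9]'
python3 -m inch '[1,-2.2,-0.1,0,0,0.1,0.6, 1,-4.4,-0.3,0.1,0,0.2,1.2, 1,-6.6,-0.5,0.1,0,0.3,1.8, 1,-8.9,-0.7,0.1,0,0.5,2.4, 1,-8.9,-0.7,0.1,0,0.5,2.4]'
python3 - <<'E'
from h import *
print(where())
import cv2
for n in ("top","side"):
    s=ctrl.snapshot(n)
    for t in("notch","gourd","jar","pin_top"):
        for d in ctrl.mark_of(s,t)[:2]:
            v=np.array(d['location'])[:2]-C; print(n,t,round(d['p'],2),round(PHI-np.degrees(np.arctan2(v[1],v[0]))%360,1),np.round(np.hypot(*v),3),round(d['location'][2],3))
x,y=proj(s,np.r_[.46,0,.08]).astype(int)
cv2.imwrite('pics/s5.png',cv2.resize(s['frame'][y-50:y+60,x-50:x+90,::-1],None,fx=5,fy=5))
E
```

```text
clock: 11.95
tool_pos: [0.5497, 0.1496, 0.2086]
orientation: [-169.8, -0.2, -156.4]
force: [-4.9, -3.9, -0.9]
opening: 0.0002
gripper_force: 3.0
clock: 12.45
tool_pos: [0.5583, 0.1526, 0.2086]
orientation: [-169.8, -0.2, -158.8]
force: [-3.2, -4.7, -1.4]
opening: 0.0002
gripper_force: 2.4
cw from front 59.4 deg r 180.1 z 33.5
top notch 0.78 56.1 0.171 0.043
top notch 0.4 -99.1 0.456 0.001
top gourd 0.75 -2.4 0.103 0.038
top jar 0.71 -124.1 0.094 0.042
top pin_top 0.6 0.7 0.172 0.03
side notch 0.62 55.4 0.171 0.045
side gourd 0.7 -3.3 0.101 0.041
side gourd 0.56 -99.1 0.456 0.0
side jar 0.84 -125.4 0.095 0.041
side pin_top 0.42 -0.2 0.17 0.031
```

View pics/s5.png

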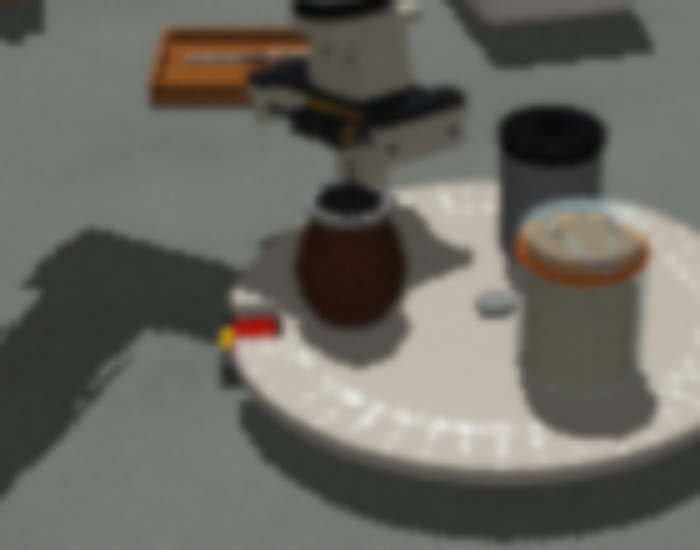

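The notch is arriving, but the red pin at crop (258,327) is still down, with its top at about 30 mm. I'll go on in small steps and measure the pin height after each.

```bash
cat > chk.py <<'E'
from h import *
print(where())
for n in ("top","side"):
    s=ctrl.snapshot(n)
    for t in("notch","gourd","pin_top"):
        for d in ctrl.mark_of(s,t)[:2]:
            v=np.array(d['location'])[:2]-C
            if np.hypot(*v)<.2:print(n,t,round(d['p'],2),round(PHI-np.degrees(np.arctan2(v[1],v[0]))%360,1),np.round(np.hypot(*v),3),round(d['location'][2],3))
f=s['frame'].astype(int);m=(f[...,0]>110)&(f[...,1]<60)&(f[...,2]<60);p=proj(s,np.r_[C+.172*np.array([np.cos(np.radians(PHI)),np.sin(np.radians(PHI))]),.045])
ys,xs=np.nonzero(m);k=np.hypot(xs-p[0],ys-p[1])<20;print('red',k.sum(),ys[k].mean(),'up predicted',p)
E
python3 chk.py | tail -1
python3 -m inch '[1,-2.2,-0.1,0,0,0.1,0.6, 1,-4.4,-0.3,0.1,0,0.2,1.2, 1,-6.6,-0.5,0.1,0,0.3,1.8, 1,-6.6,-0.5,0.1,0,0.3,1.8]'
python3 chk.py
```

```text
red 29 214.6551724137931 up predicted [213.0597037  210.60209918]
clock: 13.75
tool_pos: [0.5647, 0.1545, 0.2086]
orientation: [-169.8, -0.2, -160.6]
force: [-2.9, -4.7, -1.6]
opening: 0.0003
gripper_force: 2.3
cw from front 61.3 deg r 180.2 z 33.5
top notch 0.56 57.8 0.172 0.043
top gourd 0.68 0.6 0.1 0.038
top gourd 0.56 119.6 0.099 0.043
top pin_top 0.42 0.0 0.17 0.03
side notch 0.66 56.6 0.171 0.042
side notch 0.58 117.3 0.096 0.039
side gourd 0.61 57.6 0.172 0.044
side gourd 0.57 -1.0 0.101 0.042
side pin_top 0.4 -0.4 0.173 0.028
red 22 214.13636363636363 up predicted [213.0597037  210.60209918]
```

```bash
python3 -m inch '[1,-1.1,-0.1,0,0,0.1,0.3, 1,-2.2,-0.1,0,0,0.1,0.6, 1,-2.2,-0.1,0,0,0.1,0.6]'
python3 chk.py | tail -3
python3 -m inch '[1,-1.1,-0.1,0,0,0.1,0.3, 1,-2.2,-0.1,0,0,0.1,0.6, 1,-2.2,-0.1,0,0,0.1,0.6]'
python3 chk.py
```

```text
clock: 14.45
tool_pos: [0.5666, 0.1551, 0.2086]
orientation: [-169.7, -0.2, -161.2]
force: [-3.8, -4.3, -1.3]
opening: 0.0007
gripper_force: 2.6
side gourd 0.9 -0.4 0.1 0.04
side pin_top 0.37 -0.2 0.17 0.029
red 32 213.5625 up predicted [213.0597037  210.60209918]
clock: 15.15
tool_pos: [0.5697, 0.1566, 0.2092]
orientation: [-169.8, 0.0, -161.8]
force: [-0.9, -1.3, 0.4]
opening: 0.0004
gripper_force: 0.6
cw from front 62.9 deg r 181.1 z 34.0
top gourd 0.74 1.0 0.103 0.04
top pin_top 0.44 0.5 0.169 0.045
side notch 0.94 59.6 0.17 0.04
side gourd 0.62 1.6 0.103 0.039
side gourd 0.2 59.9 0.169 0.043
side pin_top 0.43 -0.1 0.171 0.043
red 40 211.85 up predicted [213.0597037  210.60209918]
```

The pin has sprung up: its top is at 45 mm, the red blob matches the start picture, and the pushing force is gone. I'll back off the edge and withdraw up and outward.

```bash
python3 -m inch '[1,3,0,0,0,0,0, 1,6,0,0,0,0,0, 1,6,2,-10,0,0,0, 1,6,6,-30,0,0,0, 1,6,10,-60,0,0,0]'
python3 -m inch '[1,0,10,-30,0,0,0, 1,0,20,-65,0,0,0, 1,0,30,-100,0,0,0, 1,0,40,-130,0,0,0, 1,0,40,-130,0,0,0]'
python3 chk.py
python3 - <<'E'
from h import *
import cv2
a=[]
for n in("top","side"):
    s=ctrl.snapshot(n);x,y=proj(s,np.r_[C,.05]).astype(int);a.append(cv2.resize(s['frame'][y-75:y+75,x-75:x+75,::-1],(400,400)))
cv2.imwrite('pics/end.png',np.hstack(a))
E
```

```text
clock: 16.05
tool_pos: [0.5566, 0.1736, 0.266]
orientation: [-169.7, -0.3, -161.8]
force: [-0.3, 0.3, 0.8]
opening: 0.0005
gripper_force: 0.0
clock: 16.55
tool_pos: [0.5382, 0.2352, 0.3922]
orientation: [-169.9, 0.3, -161.7]
force: [0.6, 0.5, 0.5]
opening: 0.0004
gripper_force: 0.0
cw from front 60.4 deg r 265.6 z 217.0
top notch 0.67 59.6 0.173 0.044
top gourd 0.96 2.4 0.105 0.037
top pin_top 0.64 0.1 0.174 0.046
side notch 0.63 59.9 0.168 0.038
side gourd 0.6 1.3 0.103 0.042
side gourd 0.23 -119.8 0.094 0.041
side pin_top 0.57 0.4 0.172 0.046
red 4 212.75 up predicted [213.0597037  210.60209918]
```

View pics/end.png

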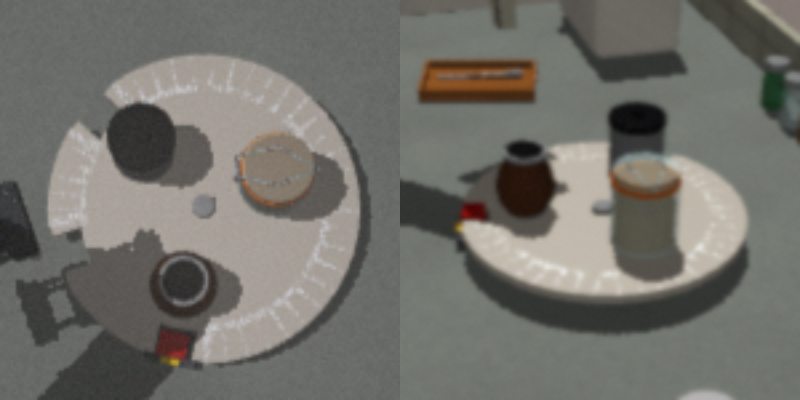

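The gourd stands at the front behind the raised red pin (left panel: gourd 183,283, pin 175,345). Everything is upright, and the hand is clear.

```bash
python3 -c "
from plant import ctrl
print(ctrl.close_job())"
```

```text
the job is handed in; nothing more can be done
None
```

The shelf was turned one step clockwise, the gourd now stands at the front with the pin sprung up and the shelf locked, the hand is clear, nothing on the shelf tipped, and the job is handed in.

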